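Lock a microplate on a plate shaker

TASK

Push the microplate along its guides on the shaker until it is fully home against the stop bar behind it, then push the clamp lever away over its first click position and on to the very end of its travel, so that the plate is locked. This is all done by pushing with the fingertips: do not lift the plate, and leave the other things standing and lying where they are.

Things in the scene. Friction and masses are not known exactly. Their poses are not given: they have to be found in the camera images.
- shaker: White bench plate shaker, a low fixed box 280 (x) by 300 (y) by 70 mm high, its flat top the deck. Origin: centre of its underside, on the bench. Its x axis points from its front (display, knob; robot's side) to its back, z up. Lever housing on the deck's right: x -60 to 60, y -126 to -84, top at z = 94. A 90 high metal jaw (x 0 to 60, y -60 to -40) slides 12 to +y with the lever.
- nest_stop (a point): Plate nest on the deck: this point is the middle of the stop bar's front face, at deck level, at x = 73, y = 30, z = 70 mm in the shaker's frame; axes as the shaker's. The stop bar is 12 high; two guide rails, 8 high and 6 wide, run from it 146 mm towards -x, their inner faces 65.5 mm either side of this point. In front of them the deck is bare.
- plate_center (a point): White microplate with 24 round wells, 85.5 (x) by 127.8 (y) by 14.4 mm, about 90 g, loose, flat on the deck between the rails with 1.5 mm play a side. Point: centre of the plate, half-way up (7 mm over the deck); axes as the shaker's. It starts 25 to 60 mm short of the stop bar; home, this point is 43 mm in front of the bar's face. It slides along the rails with under 3 N.
- lever_knob (a point): Centre of the lever's knob: a black bar, radius 11, length 30 mm, lying along the shaker's y, on a 10 mm thick steel stem rising from the slotted housing. It swings fore and aft about an axis along y at x = 0, y = -105, z = 75 mm in the shaker's frame, radius 105 mm: from x = -36, z = 174 (open) over x = 0, z = 180 to x = 36, z = 174 (second stop).
- lever (a joint): Angle of the clamp lever, rad. 0: open, leaning 0.35 rad towards the shaker's front (starts at 0 to 0.03). Grows as the knob is pushed along the shaker's +x. A sprung detent holds it at the first stage near 0.3; a firmer push (about 10 N at the knob) takes it over. It may then jump to about 0.6: push it on to the hard stop of the second stage at 0.70. It stays there when left.
- vial: Small capped vial, 28 diameter, 55 mm tall, loose on the shaker's deck behind the nest. Leave it. Origin: centre of its underside.
- jar: Small capped jar, 38 diameter, 60 mm tall, loose on the deck left of the nest. Leave it. Origin: centre of its underside.
- tipbox: Box of pipette tips, 122 by 84 by 68 mm tall, loose on the bench right of the shaker. Leave it. Origin: centre of its underside.
- beaker: Glass beaker, 70 diameter, 90 mm tall, loose on the bench left of the shaker. Leave it. Origin: centre of its underside.
- reagent: Reagent bottle, 70 diameter, 160 mm tall, on the bench at the left. Leave it. Origin: centre of its underside.
- tape: Roll of paper tape lying flat, 90 diameter, 20 mm tall, on the bench at the left. Leave it. Origin: centre of its underside.
- pipette: Pipette lying on the bench at the right, 250 mm long along its x, 28 mm high. Leave it. Origin: centre of its underside.
Not all that is in view belongs to the job. What is shaped like the part that bears plate_center but orange or turquoise is not meant.

How it is judged:
On the way, in this order (a step that is already met when the one before it is completed fails the run):
1. the plate is fully home against the stop bar while the lever is still open (x of plate_center in the frame of shaker above 0.0267 m and z of plate_center in the frame of shaker below 0.0795 m and angle between plate_center's own z axis and vertical below 0.05 rad and value of joint lever below 0.2 rad), for 0.2 s.
2. the lever has passed its first detent and reached the second stop (value of joint lever above 0.655 rad), for 0.2 s.
At the end, for the whole second after the job is handed in: The plate lies flat within about 3 mm of the stop bar, and the lever rests at the second stop (0.655 rad or more) (x of plate_center in the frame of shaker above 0.0267 m and z of plate_center in the frame of shaker below 0.0795 m and angle between plate_center's own z axis and vertical below 0.05 rad and value of joint lever above 0.655 rad and velocity of joint lever below 0.05 rad/s); the robot touches nothing.
It fails at once if the plate is lifted off the deck or tipped (z of plate_center in the frame of shaker above 0.087 m or angle between plate_center's own z axis and vertical above 0.15 rad).
It fails at once if another thing is moved by more than 25 mm (distance of any of vial, jar, tipbox, beaker, reagent, tape, pipette from where it was at the start of the episode above 0.025 m).
It fails at once if another thing is knocked over (angle between any of vial, jar, tipbox, beaker, reagent, tape's own z axis and vertical above 0.5 rad).
It also fails if it takes over 53 s, if anything falls off the work surface, if the arm or the gripper's body presses on something with over 40 N, if the wrist force passes 120 N, or if a joint passes its speed limit or range.

ROBOT

A 6-joint arm with a two-finger parallel gripper is mounted at the origin on the work surface. World frame = base frame: x ahead of the robot, y to its left, z up, the work surface at z = 0. Lengths are in m, angles in rad, forces in N, time in s.
With the tool pointing down it reaches from about 0.325 to 0.9 m from the base axis. Payload 3.5 kg.
Tool frame: the origin (TCP) lies between the finger pads; the fingertips stand 22 mm ahead of it and the grasp point (between the pads) lies 3 mm ahead of it; x points along the fingers, z is the direction in which the jaws open and shut, and the axes are right-handed (so a half turn about x gives the same grasp; the last joint's range is limited). The gripper opens to 85 mm and grips with 20 to 120 N. Pads are 22 mm wide; open, the fingers measure 114 mm over their backs; the gripper's body (76 mm by 85 mm) begins 54 mm behind the grasp point. The pads swing forward as they close: fully open they stand 13 mm farther back than shut.
Start: joints at [1.023, 0.276, -0.026, 1.268, 0, 1.467], TCP at [0.269, 0.564, 0.253] pointing down, gripper open.
Joint ranges: [-3.12, 3.12], [-0.85, 1.88], [-1.08, 1.24], [-1.95, 2.15], [-1.57, 1.53], [-3.14, 3.14]. Speed limits (rad/s): [2.57, 2.57, 3.14, 3.14, 3.14, 3.14].

INTERFACE

Orientations are given as a 3x3 rotation matrix whose columns are the frame's x, y, z axes.
In Python, from station import * gives the robot as it stands. The module is installed in compiled form; this text tells all that it offers.
- The arm moves only by the tool jog_arm, never from a script. Its argument "commands" is a list of rows, each a list of 4 numbers: the shift along the tool's x, y, z in m, then the turn about the tool's x in degrees. In form: [[dx, dy, dz, roll], ...]. A call has 1 to 12 rows; each row is the pose to reach, as a shift and turn from the pose commanded when the call began, along the tool's axes at that moment; what a row does not reach only later rows make up. A row lasts 1/8 s, in which the tool goes at most 62.5 mm and 10.7 degrees, less where a joint would pass 70% of its speed; a pose out of reach is approached as far as the arm can. A call with a gripper value outside its range is refused whole. "hand" is the closure, from -1 (fully open) to 1 (shut), set as the call begins (left out, the last holds). The fingers move at their own pace and stop on an object; "force" is the grip in N (left out, the last holds). Time passes only in rows, so rows that repeat a pose let the fingers close. It gives the time, the measured TCP pose, the force and the opening at its end, in the units of the state.
- observe(): the state, without advancing time (a new reading comes with each control period).
- grab_frame(name): name is "scene" or "top" or "wrist"; returns the picture (400x640x3 uint8, red, green, blue); there is no depth.
- camera_model(name): a dict with "vfov" (degrees; the focal length in pixels is half the picture's height over the tangent of half this angle, whatever the lens; pixels are square), "cx", "cy" (the principal point, pixels), "pose" (4x4, takes a point from camera to world coordinates). Camera axes: x right, y up, looking along -z (the intrinsics and any distortion apply to the point x, -y, -z); pixel columns grow to the right and rows downward; lengths in m; the calibration is good to about 2 mm. The wrist camera is an equidistant fisheye: a pixel r from the principal point sees the ray r / f radians off the axis. A picture is of the moment at which its call begins: read the wrist's pose just before it. camera_model takes no time and is no camera call; for the wrist camera it gives the pose at the moment of the call.
- hand_in(): hands the job in, once; it reports no verdict.
The state is a dict: "t": time; "joint_pos": joint angles; "joint_velocities": joint speeds; "effort": joint torques, N m; "tcp_pos": TCP position; "tcp_rot": TCP orientation; "contact_force": force on the tool from outside, world axes, zero at the start; "ft_torque": the same for the moment, N m; "gripper_width": finger opening in m.
Only numpy, scipy, OpenCV 4.12 (cv2) and the standard library are available. Lean on these libraries where they do the work, as an engineer would, in place of code of your own. Each camera call takes 0.05 s, during which the arm holds its last target.

## Working session

There is one attempt and no reset: what is moved stays moved. The work goes in short steps, Python scripts to look and compute and a tool call to move; the robot and the scene stay as the last step left them, time stands still between calls to the robot, and variables do not carry over. Pictures are saved under pics/ and viewed, and the job is handed in when it is done.

Besides the shell and the picture viewer there is one more tool, called after "Call:" in YAML: its name, and indented under it one key for each argument. jog_arm: Moves the arm, as the interface text tells. Its arguments: {"type":"object","properties":{"commands":{"type":"array"},"hand":{"type":"number"},"force":{"type":"number"}},"required":["commands"]}

```bash
mkdir -p pics
cat > h.py <<'E'
from station import *
import numpy as np, cv2
np.set_printoptions(precision=4,suppress=True)
def ray(name,u,v,m=None):
    m=m or camera_model(name)
    f=200/np.tan(np.radians(m['vfov'])/2)
    x=(u-m['cx'])/f;y=(v-m['cy'])/f
    if name=='wrist':
        r=np.hypot(x,y); d=np.array([np.sin(r)*x/r,-np.sin(r)*y/r,-np.cos(r)])
    else: d=np.array([x,-y,-1.])
    P=np.array(m['pose']); return P[:3,3],P[:3,:3]@d
def onz(name,u,v,z):
    o,d=ray(name,u,v); return o+d*(z-o[2])/d[2]
def proj(name,p):
    m=camera_model(name);P=np.array(m['pose']);f=200/np.tan(np.radians(m['vfov'])/2)
    c=P[:3,:3].T@(np.array(p)-P[:3,3]); return m['cx']+f*c[0]/-c[2], m['cy']-f*c[1]/-c[2]
E
python3 - <<'E'
from h import *
for n in ['scene','top']:
    cv2.imwrite(f'pics/{n}0.png',grab_frame(n)[:,:,::-1]); print(n,camera_model(n))
print(observe())
E
```

```text
scene {'vfov': 55.69132496458194, 'cx': 319.4292782962285, 'cy': 198.60189444738893, 'pose': array([[-0.6973, -0.3829,  0.6059,  1.1616],
       [ 0.7164, -0.3981,  0.573 ,  0.6349],
       [ 0.0218,  0.8336,  0.5519,  0.6918],
       [ 0.    ,  0.    ,  0.    ,  1.    ]])}
top {'vfov': 55.61111479291846, 'cx': 321.10143610384785, 'cy': 199.56665594098413, 'pose': array([[ 0.0188,  0.9968, -0.078 ,  0.4236],
       [-0.9996,  0.0204,  0.0201,  0.0411],
       [ 0.0216,  0.0776,  0.9968,  1.2789],
       [ 0.    ,  0.    ,  0.    ,  1.    ]])}
{'t': 0.1, 'joint_pos': array([ 1.0226,  0.277 , -0.0277,  1.268 ,  0.    ,  1.4674]), 'joint_velocities': array([-0.0016, -0.0023,  0.0029,  0.0007, -0.0002,  0.0002]), 'effort': array([  0.0002, -44.6707,  29.6129,   0.0084,  -0.0001,   0.    ]), 'tcp_pos': array([0.2686, 0.5636, 0.2523]), 'tcp_rot': array([[-0.001 , -0.9027,  0.4303],
       [-0.0017,  0.4303,  0.9027],
       [-1.    ,  0.0002, -0.002 ]]), 'contact_force': array([-0.5347,  1.1908,  0.0928]), 'ft_torque': array([0.0171, 0.0138, 0.0325]), 'gripper_width': 0.08527558547540764}
```

```bash
ls pics
```

```text
scene0.png
top0.png
```

View pics/scene0.png

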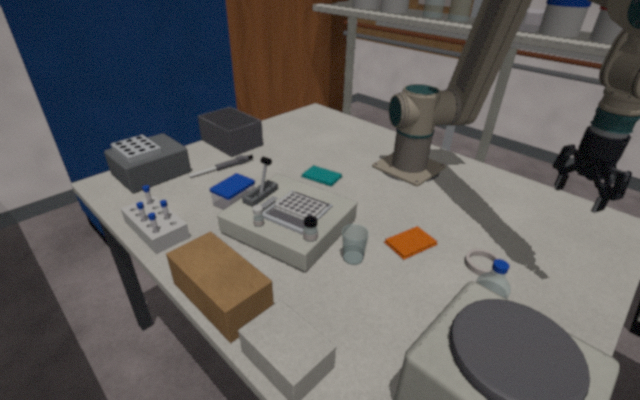

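View pics/top0.png

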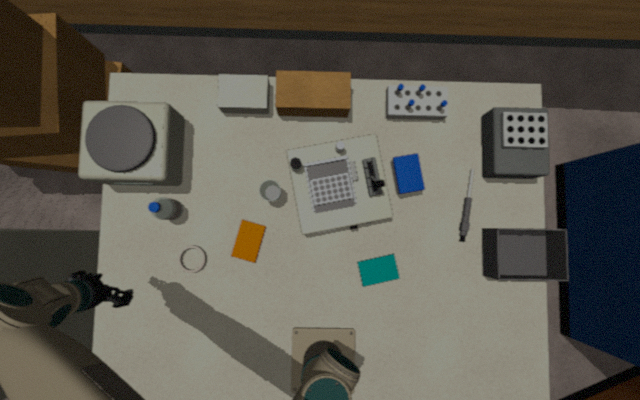

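The top view shows the shaker at about (340,185), slightly yawed. The plate is near (332,190), the lever near (377,183), the vial at (340,149), the jar at (296,164) and the tipbox at (408,174). I'll zoom in on it.

Run:
```python
import cv2
a=cv2.imread('pics/top0.png')[120:245,270:440]; cv2.imwrite('pics/top0z.png',cv2.resize(a,None,fx=4.7,fy=4.7,interpolation=cv2.INTER_CUBIC))
a=cv2.imread('pics/scene0.png')[145:270,205:375]; cv2.imwrite('pics/scene0z.png',cv2.resize(a,None,fx=4.7,fy=4.7,interpolation=cv2.INTER_CUBIC))
```

```text
(no output)
```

View pics/top0z.png

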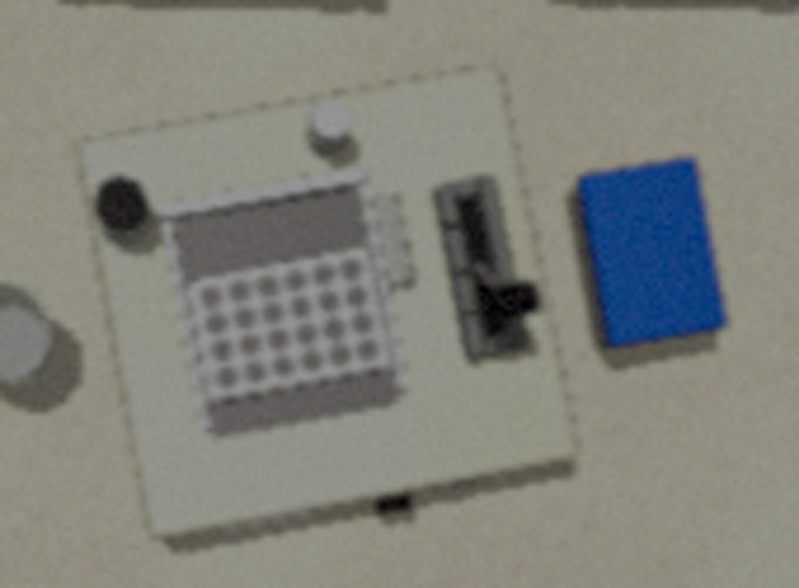

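View pics/scene0z.png

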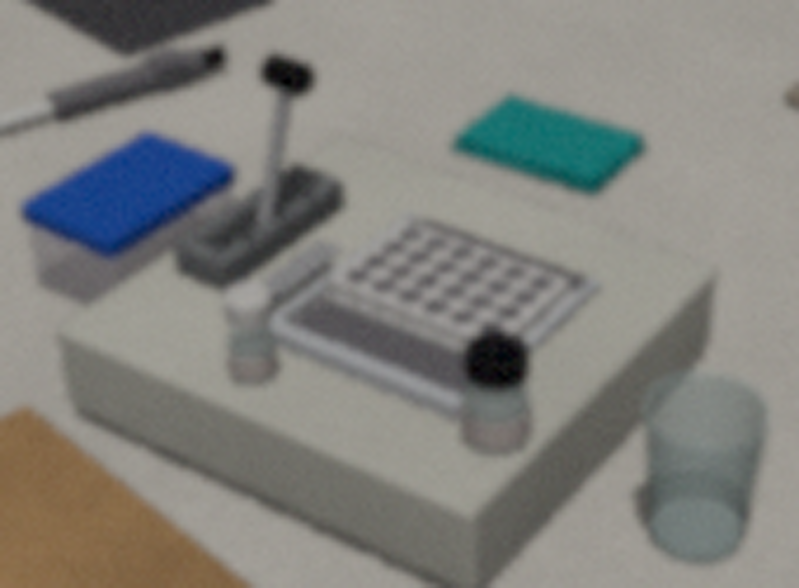

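```bash
cat >> h.py <<'E'
def zt(u,v,z): return onz('top',270+(u+.5)/4.7-.5,120+(v+.5)/4.7-.5,z)
E
python3 - <<'E'
from h import *
c=np.array([zt(83,140,.07),zt(500,67,.07),zt(577,460,.07),zt(153,530,.07)])
S=np.array([[.14,.15],[.14,-.15],[-.14,-.15],[-.14,.15]])
q=(c[:,0]+1j*c[:,1]);s=S[:,0]+1j*S[:,1]
a=np.angle(np.sum((q-q.mean())*s.conj())); o=q.mean(); print('yaw',a,'o',o, 'res mm',abs(q-(o+s*np.exp(1j*a)))*1e3)
def loc(p): w=(p[0]+1j*p[1]-o)*np.exp(-1j*a); return np.array([w.real,w.imag])*1e3
print('platefront',loc(zt(213,400,.0844)),loc(zt(390,370,.0844)))
print('plateback',loc(zt(183,280,.0844)),loc(zt(367,250,.0844)))
print('stopbar ends',loc(zt(165,218,.082)),loc(zt(365,183,.082)))
print('knob',loc(zt(517,300,.174)))
print('housing',[loc(zt(*k,.094)) for k in [(435,185),(493,175),(535,350),(472,362)]])
print('jar',loc(zt(123,204,.13)),'vial',loc(zt(332,123,.125)),'tipbox',[loc(zt(*k,.068)) for k in [(580,180),(693,158),(725,325),(608,345)]])
E
```

```text
yaw 0.19493041501901512 o (0.5730615458366795-0.04158857126300268j) res mm [4.9231 5.1229 3.5393 6.8889]
platefront [-56.256   90.3962] [-57.0425 -30.5451]
plateback [27.1455 96.2132] [ 25.829  -29.9785]
stopbar ends [ 71.2518 100.8873] [ 71.6031 -37.2202]
knob [ -33.1482 -106.4478]
housing [array([ 60.1395, -82.0713]), array([  60.1294, -121.9913]), array([ -61.3027, -127.7386]), array([-61.8918, -84.5433])]
jar [ 76.9041 126.574 ] vial [107.3072 -17.7191] tipbox [array([  50.5722, -185.8005]), array([  52.2512, -266.0974]), array([ -65.5412, -265.2655]), array([ -65.103, -183.078])]
```

Run:
```python
from h import *
from scipy.optimize import least_squares
F=[((83,140),(140,150,70)),((500,67),(140,-150,70)),((577,460),(-140,-150,70)),((153,530),(-140,150,70)),
((435,185),(60,-84,94)),((493,175),(60,-126,94)),((535,350),(-60,-126,94)),((472,362),(-60,-84,94)),
((517,300),(-36,-105,174)),((210,435),(-73,95.5,70)),((400,400),(-73,-35.5,70))]
def r(p):
    e=[]
    for (u,v),l in F:
        w=zt(u,v,l[2]/1e3); c,s=np.cos(p[2]),np.sin(p[2]); l=np.array(l)/1e3
        e+=[p[0]+c*l[0]-s*l[1]-w[0],p[1]+s*l[0]+c*l[1]-w[1]]
    return np.array(e)*1e3
s=least_squares(r,[.573,-.0416,.195],loss='soft_l1',f_scale=3); print(s.x); print(s.fun.reshape(-1,2) if s.fun.size==22 else 0)
x0,y0,a=s.x
def loc(p): w=(p[0]-x0+1j*(p[1]-y0))*np.exp(-1j*a); return np.array([w.real,w.imag])*1e3
print('platefront',loc(zt(213,400,.0844)),loc(zt(390,370,.0844)),'back',loc(zt(183,280,.0844)),loc(zt(367,250,.0844)))
print(loc(zt(165,218,.082)),loc(zt(365,183,.082)))
for l in [(-36,-105,174),(140,150,70),(140,-150,70),(-140,150,70)]:
    l=np.array(l)/1e3; print(l,proj('scene',[x0+np.cos(a)*l[0]-np.sin(a)*l[1],y0+np.sin(a)*l[0]+np.cos(a)*l[1],l[2]]))
ob=observe()
t=lambda lx,ly:np.array([x0+np.cos(a)*lx-np.sin(a)*ly,y0+np.sin(a)*lx+np.cos(a)*ly])
g=t(-.090,.030);print('target',g); d=np.append(g,.24)-ob['tcp_pos'];print(ob['tcp_rot'].T@d)
```

```text
[ 0.5712 -0.0414  0.2054]
[[-0.596   5.1239]
 [ 2.6896 -1.9155]
 [-0.678  -4.404 ]
 [-9.0435  2.0371]
 [-0.9311 -0.916 ]
 [-0.086  -2.867 ]
 [ 0.4562  1.814 ]
 [ 0.8335  0.6678]
 [-3.8295  0.9271]
 [ 2.7491 -0.475 ]
 [ 3.073   0.1479]]
platefront [-53.4798  90.387 ] [-55.5362 -30.5394] back [29.9782 95.3279] [ 27.3367 -30.843 ]
[74.1311 99.5387] [ 73.0323 -38.565 ]
[-0.036 -0.105  0.174] (np.float64(266.7973892909081), np.float64(159.8774073429339))
[0.14 0.15 0.07] (np.float64(305.14046314079724), np.float64(253.40224580113681))
[ 0.14 -0.15  0.07] (np.float64(216.0615494074625), np.float64(213.02320553631137))
[-0.14  0.15  0.07] (np.float64(358.3570018664257), np.float64(200.61613946329268))
target [ 0.4769 -0.0304]
[ 0.0131 -0.4437 -0.4465]
```

Call:
jog_arm:
  commands:
    - [0, -0.05, -0.05, -4]
    - [0, -0.09, -0.09, -8]
    - [0, -0.13, -0.13, -12]
    - [0, -0.17, -0.17, -16]
    - [0, -0.21, -0.21, -20]
    - [0, -0.25, -0.25, -24]
    - [0, -0.29, -0.29, -28]
    - [0, -0.33, -0.33, -31]
    - [0, -0.37, -0.37, -34]
    - [0, -0.41, -0.41, -37]
    - [0, -0.444, -0.446, -37]
    - [0, -0.444, -0.446, -37]
  hand: 0

```text
t: 1.6
tcp_pos: [0.4786, -0.0322, 0.2529]
tcp_rot: [[-0.0, -0.981, -0.195], [-0.0, -0.195, 0.981], [-1.0, 0.0, -0.0]]
contact_force: [-0.1, 0.8, 0.6]
gripper_width: 0.0426
```

Run:
```python
from h import *
m=camera_model('wrist');cv2.imwrite('pics/w1.png',grab_frame('wrist')[:,:,::-1]); print(m)
a=grab_frame('top')[:,:,::-1][120:245,270:440]; cv2.imwrite('pics/top1z.png',cv2.resize(a,None,fx=4.7,fy=4.7,interpolation=cv2.INTER_CUBIC))
```

```text
{'vfov': 65.70646984690485, 'cx': 321.1618569006736, 'cy': 203.96658323584958, 'pose': array([[-0.1944, -0.9384, -0.2858,  0.4058],
       [ 0.9809, -0.1859, -0.0566, -0.0472],
       [-0.    , -0.2914,  0.9566,  0.3745],
       [ 0.    ,  0.    ,  0.    ,  1.    ]])}
```

View pics/w1.png

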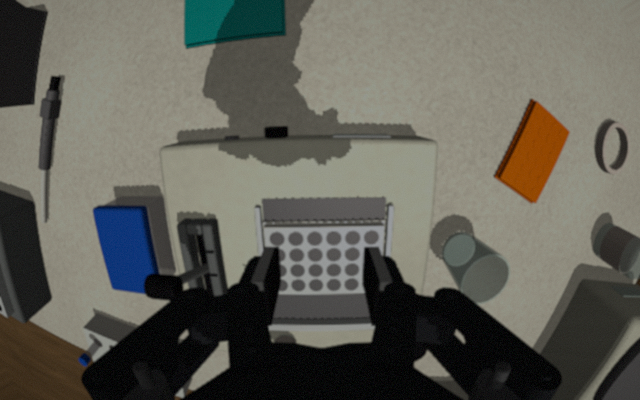

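The wrist view looks back toward the robot side. The plate front edge is at row ~226, columns 266–384. The rails are at columns ~258 and 391, the knob at (165,286), and the fingers stand over the plate.

Run:
```python
from h import *
m=camera_model('wrist')
def w(u,v,z):
    o,d=ray('wrist',u,v,m); return o+d*(z-o[2])/d[2]
x0,y0,a=.5715,-.0415,.2
def loc(p): q=(p[0]-x0+1j*(p[1]-y0))*np.exp(-1j*a); return np.array([q.real,q.imag])*1e3
for n,u,v,z in [('deckFR',162,147,.07),('deckFL',436,140,.07),('railR',256,206,.078),('railL',391,204,.078),('plateR',266,228,.0844),('plateL',384,225,.0844),('stopR',272,326,.082),('stopL',398,322,.082),('housFR',180,220,.094),('housFL',215,219,.094),('housBR',190,298,.094),('housBL',226,293,.094),('knob',165,286,.174),('well1',278,239,.0844),('well6',371,237,.0844),('well1d',283,283,.0844)]:
    print(n,loc(w(u,v,z)))
print('tcp',loc(observe()['tcp_pos']))
im=cv2.imread('pics/w1.png')[130:340,150:450];cv2.imwrite('pics/w1z.png',cv2.resize(im,None,fx=2.66,fy=2.66,interpolation=cv2.INTER_CUBIC))
```

```text
deckFR [-135.9545 -140.9248]
deckFL [-140.2279  148.0138]
railR [-72.1074 -36.0951]
railL [-74.0973 101.2511]
plateR [-50.7091 -25.8402]
plateL [-53.7653  93.948 ]
stopR [ 78.0006 -29.0858]
stopL [ 74.1617 123.2044]
housFR [ -61.8538 -116.0128]
housFL [-63.4414 -76.0921]
housBR [  34.6842 -121.9322]
housBL [ 23.9754 -75.3961]
knob [ -31.8784 -100.3835]
well1 [-38.681  -14.0794]
well6 [-40.7214  81.2104]
well1d [ 14.027  -11.5725]
tcp [-89.9648  30.4242]
```

View pics/w1z.png

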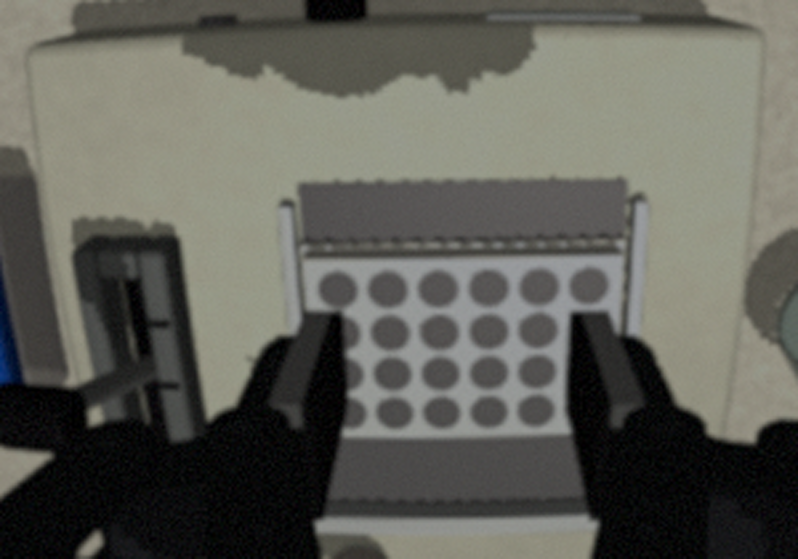

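Call:
jog_arm:
  commands:
    - [0.03, 0, 0, 0]
    - [0.06, 0, 0, 0]
    - [0.09, 0, 0, 0]
    - [0.11, 0, 0, 0]
    - [0.13, 0, 0, 0]
    - [0.145, 0, 0, 0]
    - [0.15, 0, 0, 0]
    - [0.15, 0, 0, 0]

```text
t: 2.7
tcp_pos: [0.4777, -0.0291, 0.1033]
tcp_rot: [[-0.0, -0.98, -0.2], [0.0, -0.2, 0.98], [-1.0, 0.0, 0.0]]
contact_force: [-0.1, -0.7, 0.1]
gripper_width: 0.0428
```

Call:
jog_arm:
  commands:
    - [0.002, 0, 0, 0]
    - [0.004, 0, 0, 0]
    - [0.005, 0, 0, 0]
    - [0.005, 0, 0, 0]

```text
t: 3.2
tcp_pos: [0.4778, -0.0295, 0.0983]
tcp_rot: [[0.0, -0.98, -0.199], [-0.0, -0.199, 0.98], [-1.0, -0.0, -0.0]]
contact_force: [-0.2, 0.1, 0.3]
gripper_width: 0.043
```

Run:
```python
from h import *
im=grab_frame('wrist')[:,:,::-1][130:340,150:450];cv2.imwrite('pics/w2z.png',cv2.resize(im,None,fx=2.66,fy=2.66,interpolation=cv2.INTER_CUBIC))
```

```text
(no output)
```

View pics/w2z.png

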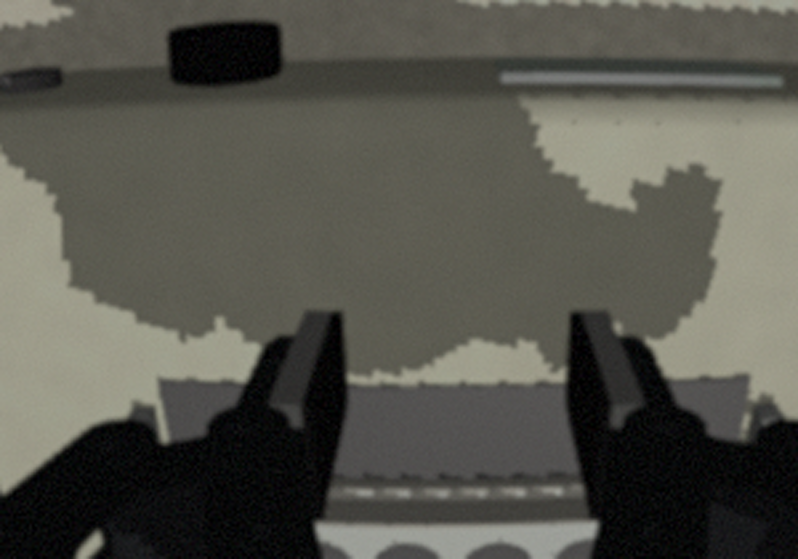

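Call:
jog_arm:
  commands:
    - [0.002, 0, 0, 0]
    - [0.002, -0.008, 0, 0]
    - [0.002, -0.016, 0, 0]
    - [0.002, -0.021, 0, 0]
    - [0.002, -0.026, 0, 0]
    - [0.002, -0.031, 0, 0]
    - [0.002, -0.036, 0, 0]
    - [0.002, -0.041, 0, 0]
    - [0.002, -0.046, 0, 0]
    - [0.002, -0.051, 0, 0]
    - [0.002, -0.056, 0, 0]

```text
t: 4.62
tcp_pos: [0.533, -0.0183, 0.0963]
tcp_rot: [[-0.0, -0.98, -0.2], [0.0, -0.2, 0.98], [-1.0, 0.0, 0.0]]
contact_force: [-0.2, 0.3, -0.3]
gripper_width: 0.0431
```

Run:
```python
from h import *
im=grab_frame('wrist')[:,:,::-1][130:340,150:450];cv2.imwrite('pics/w3z.png',cv2.resize(im,None,fx=2.66,fy=2.66,interpolation=cv2.INTER_CUBIC))
```

```text
(no output)
```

View pics/w3z.png

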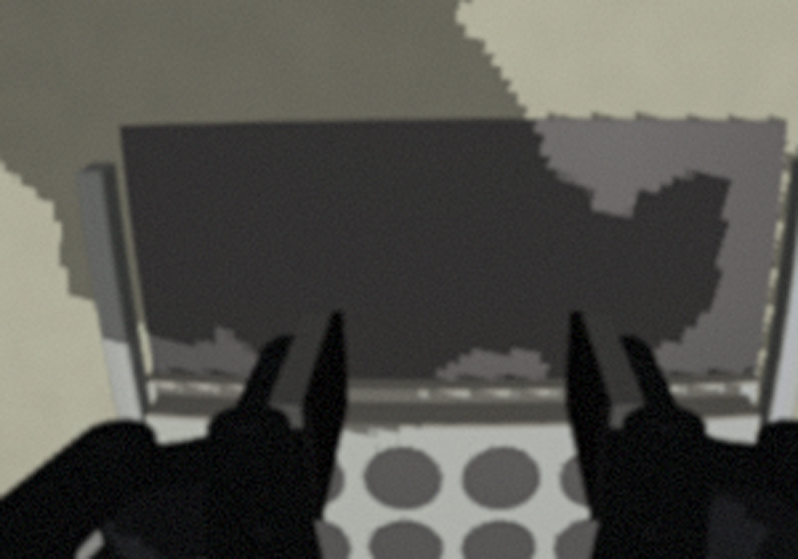

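Run:
```python
from h import *
m=camera_model('wrist')
def w(u,v,z):
    u=150+(u+.5)/2.66-.5;v=130+(v+.5)/2.66-.5
    o,d=ray('wrist',u,v,m); return o+d*(z-o[2])/d[2]
x0,y0,a=.5715,-.0415,.2
def loc(p): q=(p[0]-x0+1j*(p[1]-y0))*np.exp(-1j*a); return np.array([q.real,q.imag])*1e3
for n,u,v,z in [('tipR',340,315,.075),('tipL',575,315,.075),('brownR',122,127,.07),('brownL',785,120,.07),('plate front top',160,418,.0844),('plate front bot',160,380,.07),('platetop mid',450,424,.0844)]: print(n,loc(w(u,v,z)))
print('tcp',loc(observe()['tcp_pos']))
```

```text
tipR [-39.3311   7.4503]
tipL [-39.3585  52.6622]
brownR [-75.6967 -35.0189]
brownL [-77.1596  93.2711]
plate front top [-19.8626 -29.2089]
plate front bot [-20.3236 -33.9366]
platetop mid [-20.7908  28.6364]
tcp [-32.27    30.3234]
```

The plate front is now at about -20 (it was at -54), so the fingers are pushing it. About 7 mm remain.

Call:
jog_arm:
  commands:
    - [0, -0.003, 0, 0]
    - [0, -0.005, 0, 0]
    - [0, -0.006, 0, 0]
    - [0, -0.007, 0, 0]
    - [0, -0.007, 0, 0]

```text
t: 5.3
tcp_pos: [0.5397, -0.0169, 0.0964]
tcp_rot: [[0.0, -0.98, -0.2], [0.0, -0.2, 0.98], [-1.0, -0.0, 0.0]]
contact_force: [-0.5, -0.6, 0.3]
gripper_width: 0.0429
```

Call:
jog_arm:
  commands:
    - [0, -0.001, 0, 0]
    - [0, -0.002, 0, 0]
    - [0, -0.002, 0, 0]

```text
t: 5.68
tcp_pos: [0.5417, -0.0165, 0.0963]
tcp_rot: [[0.0, -0.98, -0.2], [0.0, -0.2, 0.98], [-1.0, -0.0, 0.0]]
contact_force: [-0.6, -0.4, -0.1]
gripper_width: 0.0427
```

Call:
jog_arm:
  commands:
    - [0, -0.001, 0, 0]
    - [0, -0.002, 0, 0]
    - [0, -0.002, 0, 0]

```text
t: 6.05
tcp_pos: [0.5437, -0.016, 0.0963]
tcp_rot: [[0.0, -0.98, -0.2], [0.0, -0.2, 0.98], [-1.0, -0.0, 0.0]]
contact_force: [-0.8, 0.3, 0.7]
gripper_width: 0.0427
```

Call:
jog_arm:
  commands:
    - [0, -0.001, 0, 0]
    - [0, -0.002, 0, 0]
    - [0, -0.002, 0, 0]

```text
t: 6.42
tcp_pos: [0.5457, -0.0157, 0.0963]
tcp_rot: [[0.0, -0.98, -0.2], [0.0, -0.2, 0.98], [-1.0, -0.0, 0.0]]
contact_force: [0.3, 0.2, -0.3]
gripper_width: 0.0427
```

Run:
```python
from h import *
im=grab_frame('wrist')[:,:,::-1][130:340,150:450];cv2.imwrite('pics/w4z.png',cv2.resize(im,None,fx=2.66,fy=2.66,interpolation=cv2.INTER_CUBIC))
a=grab_frame('scene')[:,:,::-1][145:270,205:375]; cv2.imwrite('pics/scene4z.png',cv2.resize(a,None,fx=4.7,fy=4.7,interpolation=cv2.INTER_CUBIC))
```

```text
(no output)
```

View pics/w4z.png

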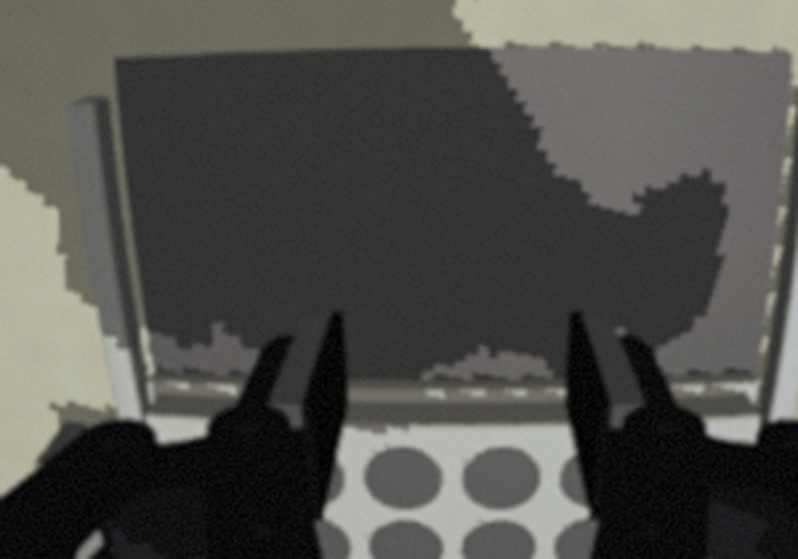

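View pics/scene4z.png

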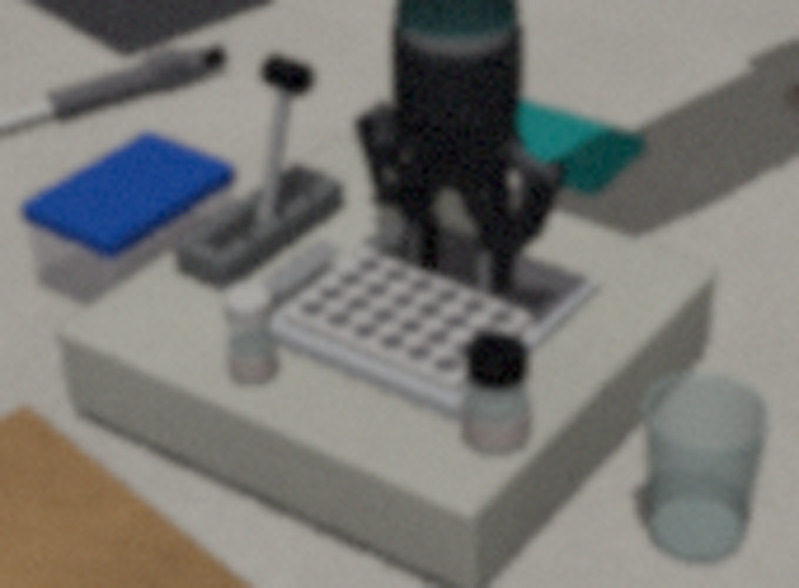

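The plate still moves with the fingers and sits within a few mm of the bar. I'll keep pushing until the force rises.

Call:
jog_arm:
  commands:
    - [0, -0.001, 0, 0]
    - [0, -0.002, 0, 0]
    - [0, -0.002, 0, 0]

```text
t: 6.9
tcp_pos: [0.5464, -0.0155, 0.0962]
tcp_rot: [[-0.002, -0.98, -0.2], [-0.001, -0.2, 0.98], [-1.0, 0.002, -0.0]]
contact_force: [-3.8, -1.6, 2.9]
gripper_width: 0.0428
```

Call:
jog_arm:
  commands:
    - [0, -0.001, 0, 0]
    - [0, -0.0015, 0, 0]
    - [0, -0.0015, 0, 0]
    - [0, -0.0015, 0, 0]

```text
t: 7.4
tcp_pos: [0.5465, -0.0154, 0.096]
tcp_rot: [[-0.005, -0.98, -0.199], [-0.001, -0.199, 0.98], [-1.0, 0.005, -0.0]]
contact_force: [-7.5, -2.4, 5.6]
gripper_width: 0.0425
```

It's firmly stopped: about 8 N with no motion. Next I back off, raise and look.

Call:
jog_arm:
  commands:
    - [0, 0.005, 0, 0]
    - [0, 0.015, 0, 0]
    - [-0.01, 0.025, 0, 0]
    - [-0.04, 0.03, 0, 0]
    - [-0.08, 0.035, 0, 0]
    - [-0.12, 0.045, 0, 0]
    - [-0.155, 0.06, 0, 0]
    - [-0.155, 0.06, 0, 0]
  hand: 1

```text
t: 8.4
tcp_pos: [0.4913, -0.0275, 0.2554]
tcp_rot: [[0.008, -0.98, -0.199], [-0.001, -0.199, 0.98], [-1.0, -0.007, -0.003]]
contact_force: [1.0, 0.3, -0.7]
gripper_width: 0.0003
```

Run:
```python
from h import *
im=grab_frame('wrist')[:,:,::-1][130:340,150:450];cv2.imwrite('pics/w5z.png',cv2.resize(im,None,fx=2.66,fy=2.66,interpolation=cv2.INTER_CUBIC))
a=grab_frame('top')[:,:,::-1][120:245,270:440]; cv2.imwrite('pics/top5z.png',cv2.resize(a,None,fx=4.7,fy=4.7,interpolation=cv2.INTER_CUBIC))
```

```text
(no output)
```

View pics/w5z.png

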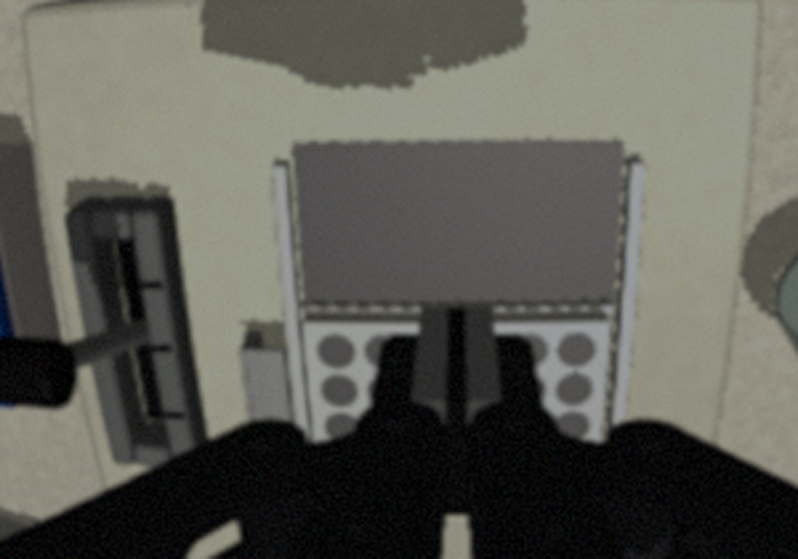

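View pics/top5z.png

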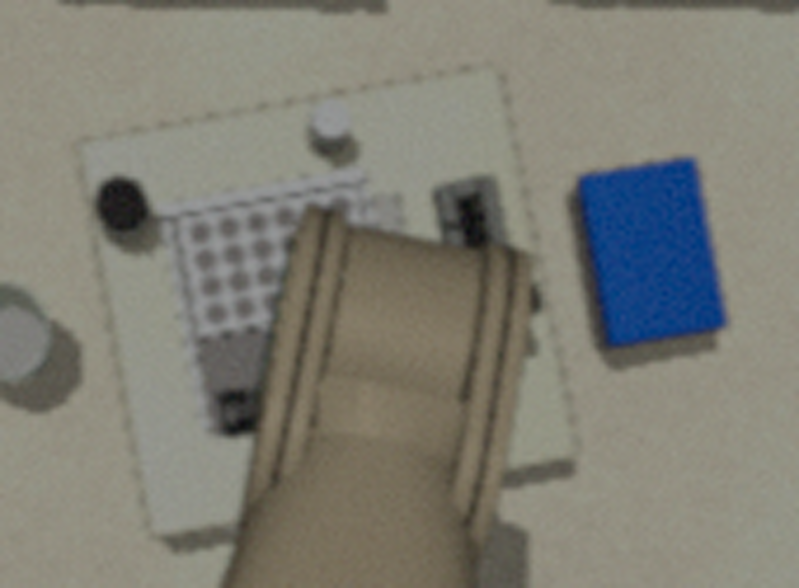

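The plate touches the stop bar along its width, and the lever is still open. Moving to stand in front of the knob.

Call:
jog_arm:
  commands:
    - [0, 0.018, -0.03, 0]
    - [0, 0.018, -0.06, 0]
    - [0, 0.018, -0.09, 0]
    - [0, 0.018, -0.12, 0]
    - [0, 0.018, -0.135, 0]
    - [0.02, 0.018, -0.135, 0]
    - [0.045, 0.018, -0.135, 0]
    - [0.065, 0.018, -0.135, 0]
    - [0.075, 0.018, -0.135, 0]
    - [0.075, 0.018, -0.135, 0]

```text
t: 9.75
tcp_pos: [0.4986, -0.1622, 0.1753]
tcp_rot: [[-0.002, -0.98, -0.2], [0.001, -0.2, 0.98], [-1.0, 0.002, 0.002]]
contact_force: [-1.1, 0.2, 0.4]
gripper_width: -0.0001
```

Run:
```python
from h import *
im=grab_frame('wrist')[:,:,::-1];cv2.imwrite('pics/w6.png',im)
a=grab_frame('scene')[:,:,::-1][120:260,205:375]; cv2.imwrite('pics/scene6z.png',cv2.resize(a,None,fx=4.2,fy=4.2,interpolation=cv2.INTER_CUBIC))
```

```text
(no output)
```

View pics/w6.png

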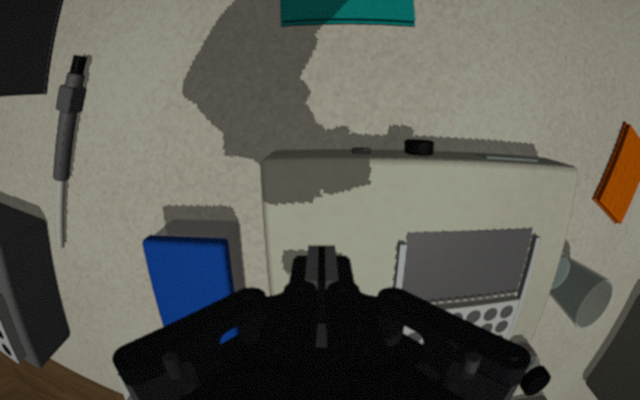

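View pics/scene6z.png

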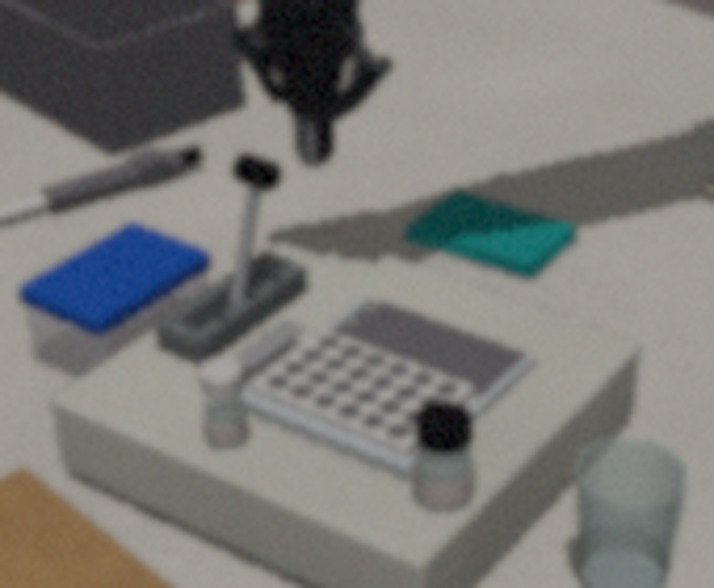

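Call:
jog_arm:
  commands:
    - [0, -0.01, 0, 0]
    - [0, -0.02, 0, 0]
    - [0, -0.028, 0, 0]
    - [0, -0.034, 0, 0]
    - [0, -0.04, 0, 0]
    - [0, -0.046, 0, 0]
    - [0, -0.052, 0, 0]
    - [0, -0.058, 0, 0]

```text
t: 10.85
tcp_pos: [0.5546, -0.1514, 0.1762]
tcp_rot: [[-0.004, -0.98, -0.199], [-0.001, -0.199, 0.98], [-1.0, 0.004, -0.0]]
contact_force: [-2.5, -0.5, 0.0]
gripper_width: -0.0001
```

Call:
jog_arm:
  commands:
    - [0, -0.005, 0, 0]
    - [0, -0.01, 0, 0]
    - [0, -0.015, 0, 0]
    - [0, -0.02, 0, 0]
    - [0, -0.025, 0, 0]
    - [0, -0.03, 0, 0]
    - [0, -0.034, 0, 0]
    - [0, -0.038, 0, 0]
    - [0, -0.042, 0, 0]

```text
t: 11.98
tcp_pos: [0.5982, -0.1428, 0.1764]
tcp_rot: [[0.001, -0.98, -0.2], [0.0, -0.2, 0.98], [-1.0, -0.001, -0.0]]
contact_force: [-0.3, 0.1, -0.2]
gripper_width: 0.0001
```

Call:
jog_arm:
  commands:
    - [0, -0.003, 0, 0]
    - [0, -0.006, 0, 0]
    - [0, -0.008, 0, 0]
    - [0, -0.008, 0, 0]

```text
t: 12.48
tcp_pos: [0.6052, -0.1412, 0.1762]
tcp_rot: [[-0.0, -0.98, -0.2], [0.0, -0.2, 0.98], [-1.0, 0.0, 0.0]]
contact_force: [-0.3, 0.5, -0.5]
gripper_width: 0.0
```

Call:
jog_arm:
  commands:
    - [0, -0.002, 0, 0]
    - [0, -0.003, 0, 0]
    - [0, -0.003, 0, 0]

```text
t: 12.85
tcp_pos: [0.6082, -0.1406, 0.1763]
tcp_rot: [[0.0, -0.98, -0.2], [0.0, -0.2, 0.98], [-1.0, -0.0, 0.0]]
contact_force: [-0.1, -0.9, -0.3]
gripper_width: -0.0
```

Run:
```python
from h import *
a=grab_frame('scene')[:,:,::-1][120:260,205:375]; cv2.imwrite('pics/scene7z.png',cv2.resize(a,None,fx=4.2,fy=4.2,interpolation=cv2.INTER_CUBIC))
```

```text
(no output)
```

View pics/scene7z.png

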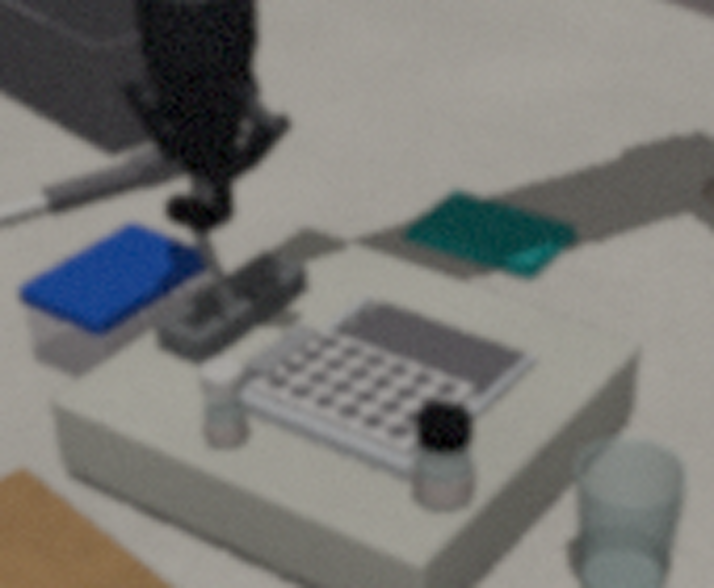

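The lever has swung well over, with its knob at zoom (199,210) and the finger just in front of it. I'll push on until the hard stop shows up as force.

Call:
jog_arm:
  commands:
    - [0, -0.002, 0, 0]
    - [0, -0.003, 0, 0]
    - [0, -0.003, 0, 0]

```text
t: 13.28
tcp_pos: [0.6095, -0.1404, 0.1763]
tcp_rot: [[-0.004, -0.98, -0.199], [-0.001, -0.199, 0.98], [-1.0, 0.004, -0.0]]
contact_force: [-5.4, -0.5, 2.3]
gripper_width: -0.0001
```

Call:
jog_arm:
  commands:
    - [0, -0.002, 0, 0]
    - [0, -0.004, 0, 0]
    - [0, -0.004, 0, 0]
    - [0, -0.004, 0, 0]

```text
t: 13.78
tcp_pos: [0.6098, -0.1402, 0.1762]
tcp_rot: [[-0.011, -0.98, -0.198], [-0.003, -0.198, 0.98], [-1.0, 0.011, -0.0]]
contact_force: [-14.8, -3.8, 8.5]
gripper_width: 0.0002
```

Call:
jog_arm:
  commands:
    - [0, -0.002, 0, 0]
    - [0, -0.004, 0, 0]
    - [0, -0.004, 0, 0]
    - [0, -0.004, 0, 0]

```text
t: 14.28
tcp_pos: [0.6103, -0.1402, 0.1761]
tcp_rot: [[-0.019, -0.98, -0.197], [-0.005, -0.197, 0.98], [-1.0, 0.019, -0.001]]
contact_force: [-22.8, -4.9, 13.1]
gripper_width: -0.0001
```

It's at the hard stop: 23 N with only 0.5 mm of motion. Backing off and clearing the view.

Call:
jog_arm:
  commands:
    - [0, 0.008, 0, 0]
    - [0, 0.02, 0, 0]
    - [0, 0.04, 0, 0]
    - [0, 0.065, 0, 0]
    - [-0.03, 0.09, 0, 0]
    - [-0.06, 0.12, 0, 0]
    - [-0.08, 0.16, 0, 0]
    - [-0.1, 0.2, 0, 0]
    - [-0.1, 0.22, 0, 0]
    - [-0.1, 0.22, 0, 0]

```text
t: 15.52
tcp_pos: [0.4029, -0.1825, 0.276]
tcp_rot: [[0.001, -0.98, -0.198], [-0.0, -0.198, 0.98], [-1.0, -0.001, -0.0]]
contact_force: [0.5, 0.0, -0.2]
gripper_width: 0.0001
```

Run:
```python
from h import *
a=grab_frame('scene')[:,:,::-1][120:260,205:375]; cv2.imwrite('pics/scene8z.png',cv2.resize(a,None,fx=4.2,fy=4.2,interpolation=cv2.INTER_CUBIC))
a=grab_frame('top')[:,:,::-1][120:245,270:440]; cv2.imwrite('pics/top8z.png',cv2.resize(a,None,fx=4.7,fy=4.7,interpolation=cv2.INTER_CUBIC))
x0,y0,a=.5715,-.0415,.2
for th in (.3,.6,.65,.7):
    s=th-.35; l=np.array([.105*np.sin(s),-.105,.075+.105*np.cos(s)])
    P=[x0+np.cos(a)*l[0]-np.sin(a)*l[1],y0+np.sin(a)*l[0]+np.cos(a)*l[1],l[2]]
    u,v=proj('scene',P);p,q=proj('top',P); print(th,(u-205)*4.2,(v-120)*4.2,(p-270)*4.7,(q-120)*4.7)
```

```text
0.3 230.3044811039431 176.96576638841933 505.9143688184862 255.28750299787038
0.6 199.96764539813356 199.27868065183438 495.55142599448163 207.3842042932299
0.65 195.05606014878057 204.18578148455455 493.6449511952059 199.9329857739117
0.7 190.2269634977027 209.40383090610302 491.7033504663873 192.69694669577288
```

View pics/scene8z.png

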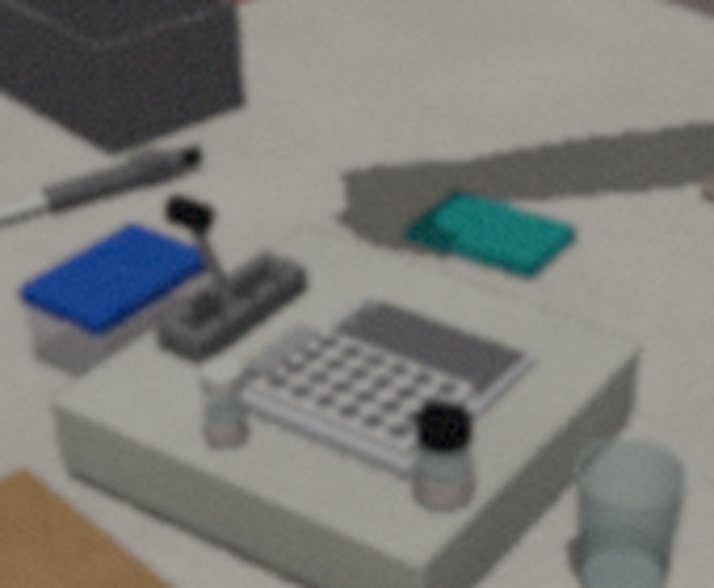

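View pics/top8z.png

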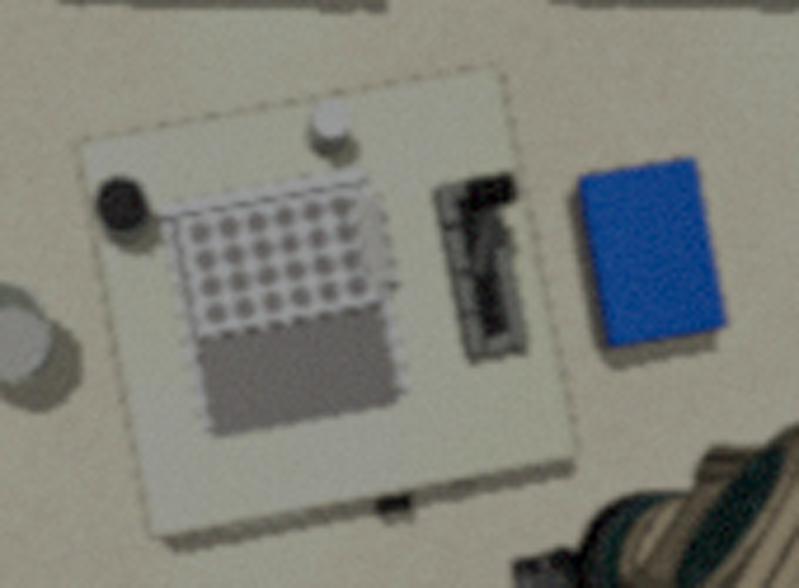

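The knob is at scene zoom (190,214) and top zoom (492,190), which matches the prediction for 0.70 rad. The plate lies flat against the bar with the jaw over its edge, and nothing else has moved. Handing in.

```bash
python3 -c "
from station import *
print(hand_in())"
```

```text
the job is handed in; nothing more can be done
None
```

I pushed the plate home against the stop bar and pushed the lever over its first click to its end stop. I handed the job in at about 15.6 s of the 53 s allowed; the hand-in gives no verdict.

- **Plate:** I slid it along the rails with the half-open fingertips until it stopped, at about 8 N with no further motion. The pictures afterwards show it flat and touching the bar, with the lever still open at that point.
- **Lever:** I pushed the knob with closed fingers until it met the hard stop, at about 23 N with only 0.5 mm of motion. After I backed off, the knob's position in both the scene and top views matched the prediction for 0.70 rad to within about 1–2 mm.
- **Other things:** the vial, jar, tip box and beaker showed no movement in the final views. The pipette's visible part also looked unmoved in the scene view. I didn't check the reagent bottle or tape again, though the arm passed well above them. The arm was clear of everything, with no contact force.
- **Disagreement:** the shaker's position from the top and wrist views differed by about 3–5 mm. That is why I relied on felt contact, not position, for both end points.

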